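Sort the leftovers of the breakfast buffet back into their displays

TASK

Sort the mixed things on the slotted bread board back to where each kind belongs on the buffet: the rye roll into the wicker basket with the other rolls, the muffin onto the silver tray with the muffins, both the jam jar and the honey jar into the blue crate with the jars, and the D-shaped butter pot fully down in the D-shaped well of the wooden block, turned so that its flat back meets the well's flat end. Set each one down gently (do not drop it) so that it stands upright on the floor of its place, in any order, and do not push or tip the glass milk jug.

Things in the scene. Friction and masses are not known exactly. Their poses are not given: they have to be found in the camera images.
- rye_roll: Brown round rye roll with three pale score marks, loose, firm, 56 mm across (straight sides from 6 to 26 mm up), 42 mm high, about 70 g. Starts upright on the bread board (flat top 25 mm above the table). Origin: centre of underside, z up.
- muffin: Chocolate muffin in a white paper case, loose, firm: case 49 mm wide at the bottom, 54 mm at 34 mm up; dark dome above it 60 mm wide, top at 55 mm; about 80 g. Starts upright on the bread board (flat top 25 mm above the table). Origin: centre of underside, z up.
- jam_jar: Small jar of dark red jam with a red lid, pale label, loose, 46 mm in diameter, straight sided, 61 mm high, about 130 g. Starts upright on the bread board (flat top 25 mm above the table). Origin: centre of underside, z up.
- honey_jar: Small jar of golden honey with a yellow lid, pale label, loose, 46 mm in diameter, straight sided, 61 mm high, about 140 g. Starts upright on the bread board (flat top 25 mm above the table). Origin: centre of underside, z up.
- butter_pot: White ceramic pot, blue lid, D-shaped from above, loose, 180 g. Half circle of radius 27 mm about the origin on its +x side, then parallel flat sides at y -27 and +27 (grip these) to the flat back at x -26. Lid top 46 mm up, brass knob (14 wide) to 56. Starts upright on the bread board (flat top 25 mm above the table). Origin: centre of underside, z up.
- roll_basket: Tan wicker basket, 140 x 170 mm, with two rye rolls: place for rolls. Fixed. Origin: centre of underside, on the table; x along the 140 side, y along the 170. Floor 5 mm up, walls 5 thick, 28 high. Two 56 mm rolls (tops 48 mm up) fixed at x +36, y -38 and +38; free half at -x (centre line x -33, all of y). Thin wooden handles over the 140 sides, 49 mm up.
- muffin_tray: Silver steel tray with a low rim, 140 x 170 mm, with two muffins: place for muffins. Fixed. Origin: centre of underside, on the table; x along the 140 side, y along the 170. Floor 5 mm up, walls 5 thick, 17 high. Two 60 mm muffins (tops 60 mm up) fixed at x +36, y -38 and +38; free half at -x (centre line x -33, all of y).
- jar_crate: Blue open crate, 140 x 170 mm, with a jam and a honey jar: place for both jars. Fixed. Origin: centre of underside, on the table; x along the 140 side, y along the 170. Floor 5 mm up, walls 5 thick, 26 high. Two 46 mm jars (tops 66 mm up) fixed at x +36, y -38 and +38; free half at -x (centre line x -33, all of y). Room for two more, e.g. at y -37 and +37.
- pot_block: Pale wood block, 110 x 110 x 30 mm high, fixed, with a D-shaped well for the butter pot. Origin: centre of underside, on the table, under the centre of the well's half circle (radius 32 mm, on +x); straight sides at y -32 and +32, flat end at x -31: the pot's outline plus 5 mm. Dark floor 12 mm above the table, 18 deep. The pot fits only with its axes parallel to the block's, x the same way.
- milk_jug: Glass milk jug with white inside, loose, to be left alone: 60 mm wide, 100 mm high, handle reaching 54 mm out along its +x. Origin: centre of underside, on the table.
Things that resemble listed ones, but are neither listed nor needed, are in the scene too. Several things have the shape of the roll_basket; the one meant has the colours described above.

How it is judged:
At the end, for the whole second after the job is handed in: Roll, muffin and jars stand on the floors of basket, tray and crate (x -50 to +30, y +-65, underside 0 to 15 mm from its origin), the pot in the well (underside under 18, centred to 12 mm, turned to 0.25 rad); all upright to 0.2 rad, still (0.02 m/s); jug within 30 mm, upright to 0.2 rad (x of rye_roll in the frame of roll_basket between -0.05 and 0.03 m and y of rye_roll in the frame of roll_basket between -0.065 and 0.065 m and z of rye_roll in the frame of roll_basket between 0 and 0.015 m and angle between each of rye_roll, muffin, jam_jar, honey_jar, butter_pot, milk_jug's own z axis and vertical below 0.2 rad and linear speed of each of rye_roll, muffin, jam_jar, honey_jar, butter_pot below 0.02 m/s and x of muffin in the frame of muffin_tray between -0.05 and 0.03 m and y of muffin in the frame of muffin_tray between -0.065 and 0.065 m and z of muffin in the frame of muffin_tray between 0 and 0.015 m and x of jam_jar in the frame of jar_crate between -0.05 and 0.03 m and y of jam_jar in the frame of jar_crate between -0.065 and 0.065 m and z of jam_jar in the frame of jar_crate between 0 and 0.015 m and x of honey_jar in the frame of jar_crate between -0.05 and 0.03 m and y of honey_jar in the frame of jar_crate between -0.065 and 0.065 m and z of honey_jar in the frame of jar_crate between 0 and 0.015 m and horizontal distance between butter_pot and pot_block below 0.012 m and z of butter_pot in the frame of pot_block between 0.006 and 0.018 m and angle between the x axis of butter_pot and the x axis of pot_block, either way round below 0.25 rad and distance of milk_jug from where it was at the start of the episode below 0.03 m); the robot touches nothing.
It fails at once if a thing is dropped into its place (faster than 0.75 m/s, as after a fall of 3 cm, when less than 60 mm above the table there) ((horizontal distance between rye_roll and roll_basket below 0.08 m and height (world z) of rye_roll below 0.06 m and linear speed of rye_roll above 0.75 m/s) or (horizontal distance between muffin and muffin_tray below 0.08 m and height (world z) of muffin below 0.06 m and linear speed of muffin above 0.75 m/s) or (horizontal distance between jam_jar and jar_crate below 0.08 m and height (world z) of jam_jar below 0.06 m and linear speed of jam_jar above 0.75 m/s) or (horizontal distance between honey_jar and jar_crate below 0.08 m and height (world z) of honey_jar below 0.06 m and linear speed of honey_jar above 0.75 m/s) or (horizontal distance between butter_pot and pot_block below 0.08 m and height (world z) of butter_pot below 0.06 m and linear speed of butter_pot above 0.75 m/s)).
It fails at once if the glass milk jug is shoved more than 30 mm or tipped (distance of milk_jug from where it was at the start of the episode above 0.03 m or angle between milk_jug's own z axis and vertical above 0.35 rad).
It also fails if it takes over 120 s, if anything falls off the work surface, if the arm or the gripper's body presses on something with over 40 N, if the wrist force passes 120 N, or if a joint passes its speed limit or range.

ROBOT

A 6-joint arm with a two-finger parallel gripper is mounted at the origin on the work surface. World frame = base frame: x ahead of the robot, y to its left, z up, the work surface at z = 0. Lengths are in m, angles in rad, forces in N, time in s.
With the tool pointing down it reaches from about 0.325 to 0.85 m from the base axis. Payload 4.4 kg.
Tool frame: the origin (TCP) lies at the very end of the fingers, on their centre line; the grasp point (between the pads) lies 19 mm behind it; z points along the fingers, y is the line along which they close (so a half turn about z gives the same grasp; the last joint's range is limited). The gripper opens to 94 mm and grips with 3 to 60 N. Pads are 16 mm wide; open, the fingers measure 119 mm over their backs; the gripper's body (75 mm by 177 mm) begins 78 mm behind the grasp point.
Start: joints at [1.01, 0.207, 1.542, -0, 1.393, -0.15], TCP at [0.229, 0.527, 0.205] pointing down, gripper open.
Joint ranges: [-2.73, 2.73], [-0.86, 2.22], [0.23, 2.46], [-1.11, 4.25], [0.08, 2.63], [-2.82, 2.82]. Speed limits (rad/s): [2.79, 2.79, 3.14, 3.14, 3.14, 3.14].

INTERFACE

Orientations are given as a rotation vector (axis times angle).
In Python, from rig import * gives the robot as it stands. The module is installed in compiled form; this text tells all that it offers.
- The arm moves only by the tool send_rows, never from a script. Its argument "commands" is a list of rows, each a list of 3 entries, a list of its own where there are three numbers: the turn, a rotation vector about the world's x, y, z in rad, then the shift along the world's x, y, z in mm, then the opening, from 0 (shut) to 1 (fully open). A call has 1 to 20 rows; each row shifts and turns the commanded pose from where the row before left it; what a row does not reach is not made up. A row lasts 1/12 s, in which the tool goes at most 41.7 mm and 7.16 degrees, less where a joint would pass 70% of its speed; a pose out of reach is approached as far as the arm can. A call is refused whole if a number of a shift passes 41.7 or a number of a turn 0.125, either way. A call with a gripper value outside its range is refused whole. The fingers move at their own pace and stop on an object; "squeeze" is the grip in N (left out, the last holds). Time passes only in rows, so rows that do not move let the fingers close. It gives the time, the measured TCP pose, the force, the opening and the grip force at its end, in the units of the state.
- read_state(): the state, without advancing time (a new reading comes with each control period).
- read_camera(name): name is "scene" or "side" or "wrist"; returns the picture (480x640x3 uint8, red, green, blue); there is no depth.
- get_calibration(name): a dict with "vertical_fov" (degrees; the focal length in pixels is half the picture's height over the tangent of half this angle, whatever the lens; pixels are square), "cx", "cy" (the principal point, pixels), "extrinsics" (4x4, takes a point from camera to world coordinates). Camera axes: x right, y up, looking along -z (the intrinsics and any distortion apply to the point x, -y, -z); pixel columns grow to the right and rows downward; lengths in m; the calibration is good to about 2 mm. A picture is of the moment at which its call begins: read the wrist's pose just before it. get_calibration takes no time and is no camera call; for the wrist camera it gives the pose at the moment of the call.
- close_job(): hands the job in; it is judged then, once.
The state is a dict: "t": time; "joint_positions": joint angles; "qd": joint speeds; "tau": joint torques, N m; "ee_pos": TCP position; "eef_rot": TCP orientation; "wrist_force": force on the tool from outside, world axes, zero at the start; "ft_torque": the same for the moment, N m; "opening": opening from 0.0 (shut) to 1.0 (fully open); "grip_force": force on a finger pad.
Only numpy, scipy, OpenCV 4.12 (cv2) and the standard library are available. Lean on these libraries where they do the work, as an engineer would, in place of code of your own. Each camera call takes 0.05 s, during which the arm holds its last target. There are 200 camera calls.

## Working session

There is one attempt and no reset: what is moved stays moved. The work goes in short steps, Python scripts to look and compute and a tool call to move; the robot and the scene stay as the last step left them, time stands still between calls to the robot, and variables do not carry over. Pictures are saved under pics/ and viewed, at most 14 in all, crops included, and the job is handed in when it is done.

Besides the shell and the picture viewer there is one more tool, called after "Call:" as name([rows], argument=value, ...), one row to a line, values as JSON. send_rows: Moves the arm, as the interface text tells. Its arguments: {"type":"object","properties":{"commands":{"type":"array"},"squeeze":{"type":"number"}},"required":["commands"]}

```bash
mkdir -p pics
python3 - <<'E'
from rig import *
import cv2
for n in ["scene","side"]:
    im=read_camera(n); cv2.imwrite(f"pics/{n}0.png",im[:,:,::-1])
    c=get_calibration(n); print(n,c)
s=read_state(); print(s)
E
```

```text
scene {'vertical_fov': 44.900102168771966, 'cx': 315.782221582492, 'cy': 237.1149948022369, 'extrinsics': array([[-0.3710647 , -0.70149072,  0.60845851,  1.43748965],
       [ 0.92855516, -0.27337068,  0.25110512,  0.24667657],
       [-0.0098132 ,  0.65816354,  0.75281104,  1.2189059 ],
       [ 0.        ,  0.        ,  0.        ,  1.        ]])}
side {'vertical_fov': 45.65658080838843, 'cx': 303.5727059686864, 'cy': 237.32164827219583, 'extrinsics': array([[ 0.87731061,  0.32600756, -0.35220047, -0.10955782],
       [-0.47977726,  0.57768345, -0.66037536, -1.23892098],
       [-0.01182698,  0.74833209,  0.66321883,  1.18104851],
       [ 0.        ,  0.        ,  0.        ,  1.        ]])}
{'t': 0.1, 'joint_positions': array([ 1.01048717e+00,  2.07321680e-01,  1.54276253e+00, -2.65989177e-05,
        1.39350658e+00, -1.50483401e-01]), 'qd': array([ 0.00024145, -0.00170027, -0.00382591, -0.00097037, -0.00051495,
       -0.00051652]), 'tau': array([-5.27890734e-04, -3.71864176e+01, -2.82293737e+01,  6.99772546e-02,
        3.11262358e-02, -7.16230625e-05]), 'ee_pos': array([0.22873669, 0.52677167, 0.2044374 ]), 'eef_rot': array([-6.39113105e-01, -3.07520994e+00,  2.95620418e-03]), 'wrist_force': array([-0.10075454,  0.3942983 , -0.5012649 ]), 'ft_torque': array([0.00244864, 0.00997393, 0.00910368]), 'grip_force': 0.0, 'opening': 0.9973626502452321}
```

View pics/scene0.png

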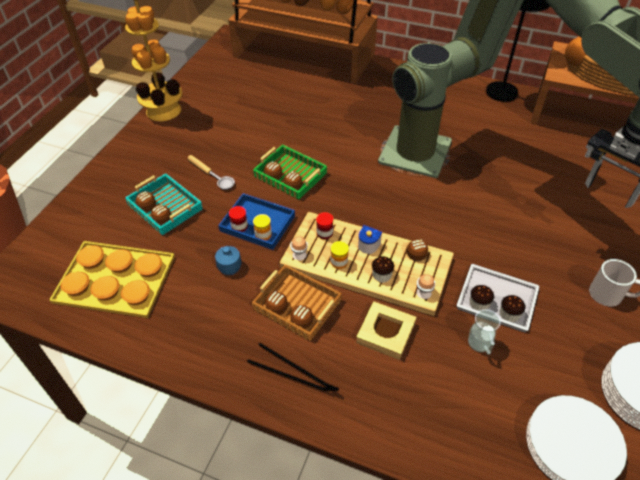

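View pics/side0.png

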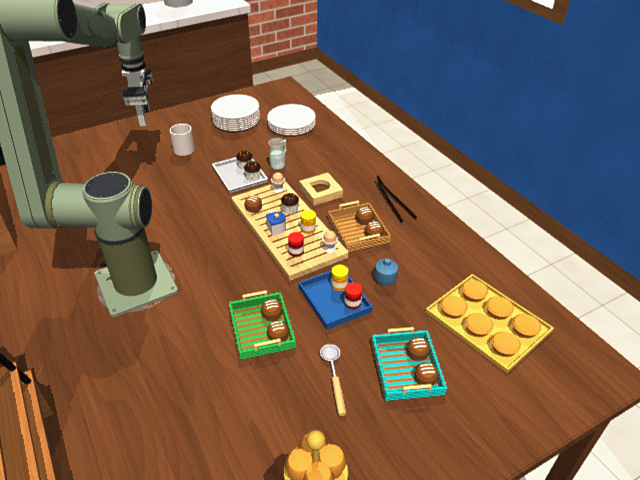

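```bash
cat > h.py <<'E'
from rig import *
import numpy as np, cv2
class Cam:
    def __init__(s,n,c=None):
        c=c or get_calibration(n); s.f=240/np.tan(np.radians(c["vertical_fov"])/2)
        s.cx,s.cy,s.E=c["cx"],c["cy"],np.array(c["extrinsics"])
    def ray(s,u,v):
        d=s.E[:3,:3]@np.array([(u-s.cx)/s.f,-(v-s.cy)/s.f,-1]); return s.E[:3,3],d/np.linalg.norm(d)
    def plane(s,u,v,z):
        o,d=s.ray(u,v); return o+d*(z-o[2])/d[2]
    def proj(s,p):
        q=s.E[:3,:3].T@(np.asarray(p,float)-s.E[:3,3]); return np.array([s.cx-s.f*q[0]/q[2],s.cy+s.f*q[1]/q[2]])
def tri(c1,p1,c2,p2):
    o1,d1=c1.ray(*p1);o2,d2=c2.ray(*p2)
    t=np.linalg.lstsq(np.c_[d1,-d2],o2-o1,rcond=None)[0]
    a,b=o1+d1*t[0],o2+d2*t[1]; return (a+b)/2,np.linalg.norm(a-b)
def blobs(im,lo,hi,roi,amin=30):
    h=cv2.cvtColor(im,cv2.COLOR_RGB2HSV); m=cv2.inRange(h,np.array(lo),np.array(hi))
    k=np.zeros_like(m);x0,y0,x1,y1=roi;k[y0:y1,x0:x1]=m[y0:y1,x0:x1]
    n,l,st,ce=cv2.connectedComponentsWithStats(k)
    return [(st[i,4],tuple(np.round(ce[i],1)),tuple(st[i,:4])) for i in range(1,n) if st[i,4]>=amin]
E
python3 - <<'E'
from h import *
a=cv2.imread("pics/scene0.png")[200:360,215:545]; b=cv2.imread("pics/side0.png")[140:330,205:435]
cv2.imwrite("pics/sceneC.png",cv2.resize(a,None,fx=2.4,fy=2.4,interpolation=cv2.INTER_CUBIC))
cv2.imwrite("pics/sideC.png",cv2.resize(b,None,fx=3.1,fy=3.1,interpolation=cv2.INTER_CUBIC))
for n,roi in [("scene",(215,190,545,360)),("side",(200,140,430,330))]:
    im=cv2.imread(f"pics/{n}0.png")[:,:,::-1]
    for nm,lo,hi in [("red",(0,200,130),(6,255,255)),("red2",(174,200,130),(180,255,255)),("yel",(24,200,150),(32,255,255)),("blue",(100,130,90),(125,255,255)),("white",(0,0,170),(180,50,255))]:
        print(n,nm,[(int(a),float(c[0]),float(c[1]),[int(x) for x in b]) for a,c,b in blobs(im,lo,hi,roi,20)])
E
```

```text
scene red [(163, 236.7, 213.1, [229, 207, 16, 13]), (203, 324.6, 218.8, [316, 212, 18, 15])]
scene red2 []
scene yel [(149, 261.4, 221.5, [254, 216, 15, 12]), (197, 339.3, 248.5, [331, 241, 17, 15])]
scene blue [(22, 240.3, 198.2, [235, 194, 12, 11]), (947, 263.6, 218.2, [219, 200, 75, 45]), (232, 369.1, 235.0, [360, 226, 21, 18]), (297, 227.2, 256.6, [217, 248, 22, 18])]
scene white [(34, 299.5, 256.3, [294, 254, 11, 5]), (1819, 498.9, 292.0, [457, 264, 82, 66]), (30, 423.4, 288.0, [417, 283, 15, 8]), (39, 423.4, 294.5, [418, 290, 12, 8]), (200, 486.7, 332.2, [477, 323, 17, 21])]
side red [(163, 295.5, 238.4, [288, 232, 16, 14]), (212, 353.3, 289.8, [345, 282, 17, 16])]
side red2 []
side yel [(121, 307.8, 214.8, [301, 210, 15, 11]), (171, 339.7, 270.6, [332, 265, 17, 13])]
side blue [(147, 275.6, 217.9, [267, 212, 18, 13]), (1736, 330.5, 301.2, [299, 271, 73, 58])]
side white [(1664, 408.2, 157.4, [367, 140, 63, 53]), (229, 277.1, 157.3, [270, 145, 16, 24]), (838, 235.9, 174.2, [212, 157, 56, 33]), (34, 278.2, 189.9, [274, 188, 10, 5]), (55, 290.3, 209.6, [285, 206, 12, 8]), (103, 277.4, 228.5, [272, 223, 12, 12]), (40, 308.8, 227.9, [303, 225, 12, 6]), (31, 329.1, 240.8, [322, 236, 16, 9]), (51, 296.3, 250.7, [290, 247, 14, 7]), (43, 329.6, 249.7, [324, 247, 11, 6]), (48, 339.5, 284.9, [333, 282, 14, 6]), (49, 352.8, 303.0, [346, 300, 15, 6])]
```

View pics/sceneC.png

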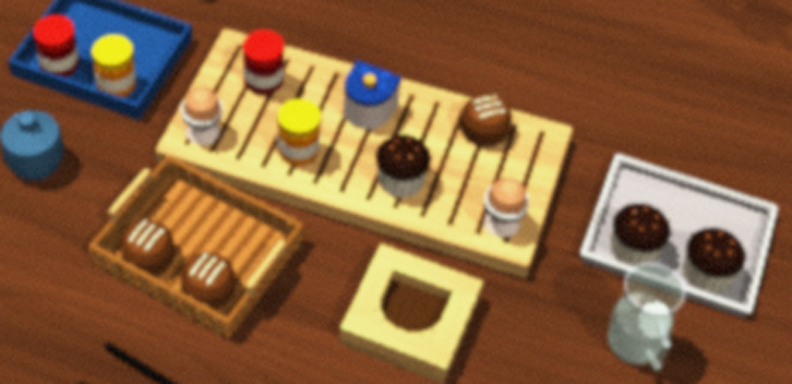

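View pics/sideC.png

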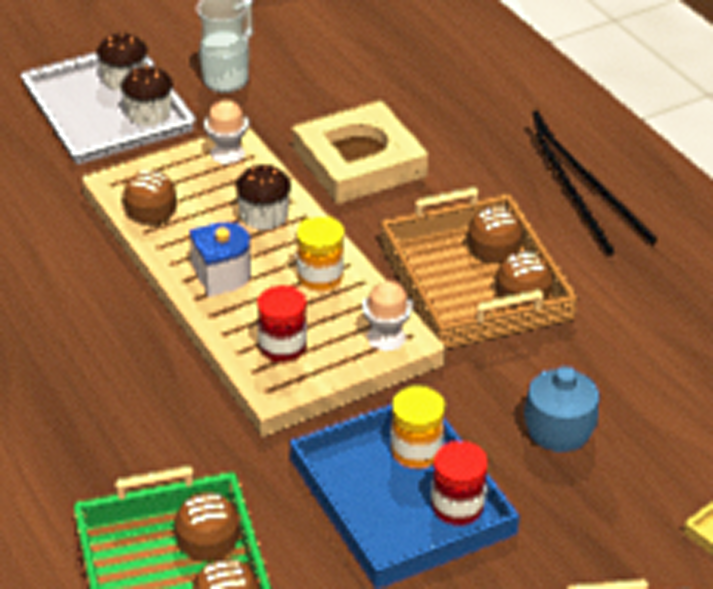

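Run:
```python
from h import *
np.set_printoptions(precision=4,suppress=True)
S,D=Cam("scene"),Cam("side")
cs=lambda p:(p[0]/2.4+215,p[1]/2.4+200); cd=lambda p:(p[0]/3.1+205,p[1]/3.1+140)
def T(n,a,b): 
    print(n,*tri(S,a,D,b))
T("jam",(324.6,217.5),(295.5,237)); T("honey",(339.3,247),(307.8,213.8))
T("roll",cs((487,107)),cd((150,183))); T("muf",cs((403,155)),cd((264,185))); T("knob",cs((370,79)),cd((222,234)))
T("jugbase",cs((640,345)),cd((225,72)))
T("cjam",(236.7,213),(353.3,288.5));T("choney",(261.4,221),(339.7,269.6))
T("egg1",cs((203,102)),cd((387,300)));T("egg2",cs((508,195)),cd((226,118)))
P=lambda n,pts,z:print(n,*[S.plane(*cs(p),z)[:2] for p in pts])
P("board",[(225,30),(572,127),(528,255),(160,150)],.025)
P("block",[(380,247),(483,285),(447,357),(342,325)],.03)
P("basket",[(168,163),(300,230),(228,327),(92,243)],.028)
P("basketrolls",[(148,236),(208,268)],.048)
P("tray",[(618,157),(776,207),(750,308),(583,253)],.017)
P("traymuf",[(641,222),(715,247)],.055)
P("crate",[(191,32),(135,102),(12,65)],.026)
Q=lambda n,pts,z:print(n,*[D.plane(*cd(p),z)[:2] for p in pts])
Q("crateD",[(292,447),(418,400),(517,518),(380,578)],.026)
Q("blockD",[(293,143),(380,103),(427,155),(336,183)],.03)
Q("basketD",[(383,235),(520,198),(573,295),(447,335)],.028)
Q("trayD",[(23,75),(140,45),(192,122),(80,155)],.017)
w=get_calibration("wrist");s=read_state();print(w, s["ee_pos"])
```

```text
jam [ 0.451  -0.1355  0.0871] 0.0028325070963916305
honey [ 0.5333 -0.0625  0.0883] 0.0007429591930796038
roll [0.4322 0.1179 0.0629] 0.0034945397382353054
muf [0.5314 0.0534 0.0659] 0.0038394812380367093
knob [ 0.4522 -0.0098  0.0777] 0.003243110942565532
jugbase [0.6272 0.3354 0.0059] 0.0006244978427425174
cjam [ 0.5008 -0.3735  0.0637] 0.0005230813519088794
choney [ 0.5052 -0.2963  0.0661] 0.00046791057775518336
egg1 [ 0.5459 -0.1692  0.073 ] 0.004528750280168402
egg2 [0.547 0.17  0.072] 0.0033905047675643475
board [ 0.3937 -0.2045] [0.3915 0.21  ] [0.5761 0.2066] [ 0.5875 -0.2023]
block [0.6255 0.0628] [0.6317 0.1736] [0.7244 0.1631] [0.7277 0.0568]
basket [ 0.603  -0.1857] [ 0.6341 -0.0217] [ 0.7697 -0.0475] [ 0.7281 -0.2167]
basketrolls [ 0.7113 -0.1593] [ 0.7249 -0.0871]
tray [0.4082 0.2661] [0.4146 0.4358] [0.5518 0.4288] [0.5472 0.2586]
traymuf [0.5162 0.3047] [0.5199 0.3798]
crate [ 0.4121 -0.2403] [ 0.5351 -0.2564] [ 0.5355 -0.4127]
crateD [ 0.3984 -0.2561] [ 0.5287 -0.2604] [ 0.5277 -0.4259] [ 0.3908 -0.4254]
blockD [0.6152 0.1434] [0.7361 0.1614] [0.731  0.0526] [0.621  0.0581]
basketD [ 0.6215 -0.0393] [ 0.7779 -0.0574] [ 0.737  -0.2116] [ 0.5981 -0.2001]
trayD [0.4129 0.4313] [0.558  0.4211] [0.5435 0.2498] [0.4094 0.2551]
{'vertical_fov': 70.93618997625026, 'cx': 314.92048919060437, 'cy': 233.42694089320025, 'extrinsics': array([[ 0.3984, -0.8793, -0.2611,  0.1529],
       [ 0.9172,  0.3811,  0.1161,  0.5602],
       [-0.0026, -0.2857,  0.9583,  0.385 ],
       [ 0.    ,  0.    ,  0.    ,  1.    ]])} [0.2287 0.5268 0.2044]
```

Candidates (scene px): the only loose rye roll is on the board at (418,245). The other rolls are fixed in the tan (277,299), green (280,172) and teal (155,205) baskets. The board holds the red jar (325,219) and the honey jar (339,248); the crate jars are at (237,213) and (261,221). The D pot with the brass knob is on the board at (369,235), and the round blue pot at (227,257) is a decoy. The board muffin is at (383,265), the tray muffins at (482,292) and (513,303). Egg cups at (299,247) and (427,286) are not needed. The tan basket is at (297,300).

The close crops confirmed these choices. Next I move to an overview for the wrist camera.

Call:
send_rows([
  [[0,0,0.0256],[14,-33,9],1],
  [[0,0,0.0256],[14,-33,9],1],
  [[0,0,0.0256],[14,-33,9],1],
  [[0,0,0.0256],[14,-33,9],1],
  [[0,0,0.0256],[14,-33,9],1],
  [[0,0,0.0256],[14,-33,9],1],
  [[0,0,0.0256],[14,-33,9],1],
  [[0,0,0.0256],[14,-33,9],1],
  [[0,0,0.0256],[14,-33,9],1],
  [[0,0,0.0256],[14,-33,9],1],
  [[0,0,0.0256],[14,-33,9],1],
  [[0,0,0.0256],[14,-33,9],1],
  [[0,0,0.0256],[14,-33,9],1],
  [[0,0,0.0256],[14,-33,9],1],
  [[0,0,0.0256],[14,-33,9],1],
  [[0,0,0.0256],[14,-33,9],1],
  [[0,0,0],[0,0,0],1],
  [[0,0,0],[0,0,0],1],
], squeeze=15)

```text
t: 1.6
ee_pos: [0.4534, -0.002, 0.3492]
eef_rot: [-0.007, -3.141, -0.001]
wrist_force: [0.2, 0.2, 0.2]
opening: 1.004
grip_force: 0.0
```

Run:
```python
from h import *
import json
c=get_calibration("wrist"); s=read_state(); im=read_camera("wrist")
cv2.imwrite("pics/w1.png",im[:,:,::-1]); c={k:np.asarray(v).tolist() for k,v in c.items()}; json.dump(c,open("w1.json","w"))
print(s["t"],s["ee_pos"],s["eef_rot"],np.round(c["extrinsics"],3))
```

```text
1.6 [ 0.45339189 -0.00202697  0.34917972] [-6.62951901e-03 -3.14085351e+00 -7.22684632e-04] [[ 0.004 -0.958 -0.285  0.371]
 [ 1.     0.004  0.001 -0.002]
 [ 0.    -0.285  0.958  0.53 ]
 [ 0.     0.     0.     1.   ]]
```

View pics/w1.png

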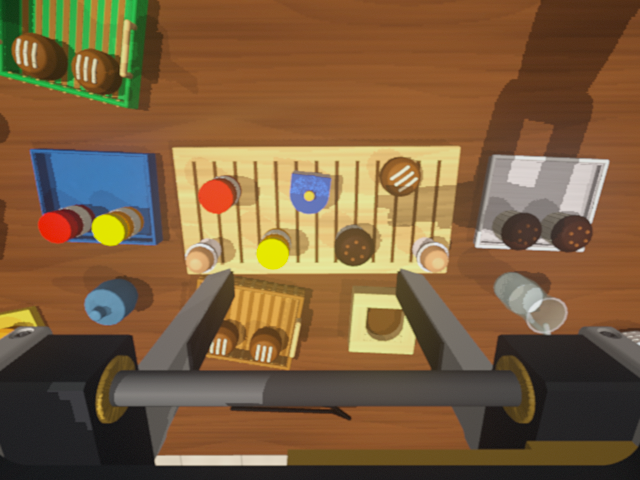

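Run:
```python
from h import *
import json
np.set_printoptions(precision=4,suppress=True)
W=Cam("w",json.load(open("w1.json"))); im=cv2.imread("pics/w1.png")[:,:,::-1]
for n,lo,hi,z,roi in [("red",(0,200,100),(6,255,255),.086,(170,140,300,280)),("redc",(0,200,100),(6,255,255),.066,(30,140,170,260)),
  ("yel",(25,200,150),(32,255,255),.086,(240,220,300,280)),("yelc",(25,200,150),(32,255,255),.066,(80,190,150,260)),
  ("blue",(108,120,90),(125,255,255),.071,(280,160,340,220)),("knob",(15,100,120),(28,255,255),.081,(300,186,320,206)),
  ("muf",(0,30,0),(20,255,110),.065,(330,220,380,268)),("roll",(4,120,30),(14,255,190),.045,(372,150,425,200))]:
    for a,c,b in blobs(im,lo,hi,roi,40): print(n,a,c,[int(x) for x in b],W.plane(*c,z)[:2])
h=cv2.cvtColor(im,cv2.COLOR_RGB2HSV)
m=cv2.inRange(h,(108,120,90),(125,255,255)); k=np.zeros_like(m);k[160:220,280:340]=m[160:220,280:340]
ys,xs=np.nonzero(k)
for y in range(ys.min(),ys.max()+1,3): print(y,xs[ys==y].min(),xs[ys==y].max(),end="; ")
for n,p in [("jam",(.451,-.1355,.086)),("honey",(.533,-.0625,.086)),("knob",(.452,-.0098,.08)),("cjam",(.5008,-.3735,.066))]: print(n,W.proj(p))
cr=[im[130:280,165:465],im[270:375,190:440]]
cv2.imwrite("pics/w1c.png",cv2.resize(im[280:365,190:430],None,fx=3.3,fy=3.3,interpolation=cv2.INTER_CUBIC)[:,:,::-1])
a=cv2.resize(im[155:225,270:350],None,fx=5,fy=5,interpolation=cv2.INTER_CUBIC)
cv2.imwrite("pics/pot.png",a[:,:,::-1])
print([W.plane(u,v,.026)[:2] for u,v in [(34,151),(159,155),(160,245),(40,240)]])
print([W.plane(u,v,.017)[:2] for u,v in [(493,155),(607,160),(590,252),(475,247)]])
```

```text
red 843 (np.float64(215.5), np.float64(196.1)) [199, 180, 34, 33] [ 0.4502 -0.1346]
redc 816 (np.float64(54.6), np.float64(227.4)) [38, 212, 36, 32] [ 0.498  -0.3745]
yel 794 (np.float64(272.2), np.float64(253.0)) [257, 238, 32, 31] [ 0.5309 -0.0624]
yelc 806 (np.float64(108.1), np.float64(229.6)) [92, 214, 33, 32] [ 0.5015 -0.2986]
blue 539 (np.float64(310.6), np.float64(185.4)) [291, 176, 39, 24] [ 0.4387 -0.0081]
knob 77 (np.float64(308.9), np.float64(195.4)) [304, 191, 10, 10] [ 0.4507 -0.0104]
muf 846 (np.float64(354.1), np.float64(246.1)) [335, 228, 40, 37] [0.5283 0.0544]
174 293 293; 177 293 316; 180 295 329; 183 292 328; 186 292 328; 189 291 327; 192 291 327; 195 316 327; 198 326 326; 201 313 325; 204 323 323; 207 321 321; jam [214.8867 196.7103]
honey [272.1915 254.4262]
knob [309.3687 196.251 ]
cjam [ 55.7301 229.3107]
[array([ 0.3936, -0.4107]), array([ 0.4   , -0.2296]), array([ 0.5384, -0.2469]), array([ 0.5294, -0.4341])]
[array([0.4027, 0.2625]), array([0.4107, 0.4336]), array([0.5563, 0.4415]), array([0.5469, 0.2547])]
```

View pics/w1c.png

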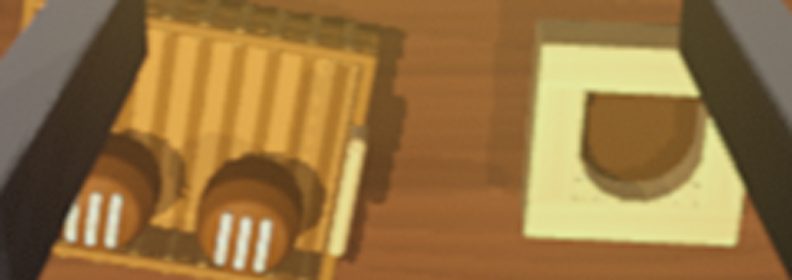

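View pics/pot.png

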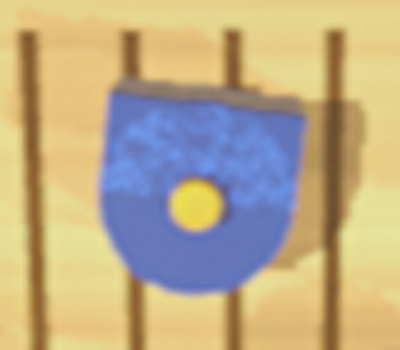

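The pot sits flat back toward the robot, yaw about -0.12, and the well's flat end also faces the robot. First I grasp the jam jar at (0.4505, -0.135).

Call:
send_rows([
  [[0,0,0],[0,-33,-20],1],
  [[0,0,0],[-1,-33,-20],1],
  [[0,0,0],[-1,-33,-20],1],
  [[0,0,0],[-1,-34,-20],1],
  [[0,0,0],[0,0,-40],1],
  [[0,0,0],[0,0,-40],1],
  [[0,0,0],[0,0,-40],1],
  [[0,0,0],[0,0,-40],1],
  [[0,0,0],[0,0,-30],1],
  [[0,0,0],[0,0,-14],1],
  [[0,0,0],[0,0,-10],1],
  [[0,0,0],[0,0,0],1],
  [[0,0,0],[0,0,0],0],
  [[0,0,0],[0,0,0],0],
  [[0,0,0],[0,0,0],0],
  [[0,0,0],[0,0,0],0],
  [[0,0,0],[0,0,0],0],
  [[0,0,0],[0,0,0],0],
], squeeze=15)

```text
t: 3.15
ee_pos: [0.4506, -0.1339, 0.0561]
eef_rot: [0.001, 3.14, -0.001]
wrist_force: [-0.0, -0.1, 0.2]
opening: 0.611
grip_force: 0.0
```

Call:
send_rows([
  [[0,0,0],[0,0,0],0],
  [[0,0,0],[0,0,0],0],
  [[0,0,0],[0,0,0],0],
  [[0,0,0],[0,0,0],0],
  [[0,0,0],[0,0,0],0],
  [[0,0,0],[0,0,10],0],
  [[0,0,0],[0,0,20],0],
  [[0,0,0],[0,0,30],0],
])

```text
t: 3.82
ee_pos: [0.4471, -0.1319, 0.1135]
eef_rot: [-0.001, -3.135, -0.006]
wrist_force: [-0.2, 0.3, -0.8]
opening: 0.491
grip_force: 15.0
```

Call:
send_rows([
  [[0,0,0],[0,-10,20],0],
  [[0,0,-0.01],[-3,-35,0],0],
  [[0,0,-0.01],[-3,-35,0],0],
  [[0,0,-0.01],[-3,-35,0],0],
  [[0,0,-0.01],[-3,-35,0],0],
  [[0,0,-0.01],[-3,-35,0],0],
  [[0,0,0],[-3,-30,0],0],
  [[0,0,0],[-2,-20,-10],0],
  [[0,0,0],[0,0,-30],0],
  [[0,0,0],[0,0,-30],0],
  [[0,0,0],[0,0,-15],0],
  [[0,0,0],[0,0,-8],0],
  [[0,0,0],[0,0,0],0],
  [[0,0,0],[0,0,0],0],
])

```text
t: 4.98
ee_pos: [0.4303, -0.3686, 0.0428]
eef_rot: [0.078, 3.141, 0.0]
wrist_force: [-0.3, 0.4, -0.9]
opening: 0.49
grip_force: 15.0
```

Run:
```python
from h import *
c=get_calibration("wrist"); im=read_camera("wrist"); si=read_camera("side")
a=np.hstack([cv2.resize(im,(400,300)),cv2.resize(si[200:380,240:480],(400,300))])
cv2.imwrite("pics/p2.png",a[:,:,::-1])
s=read_state();print(s["ee_pos"],s["wrist_force"],s["opening"])
```

```text
[ 0.43127816 -0.36960956  0.04425325] [-0.54219974 -0.31814397 -1.66804175] 0.4901192826521827
```

View pics/p2.png

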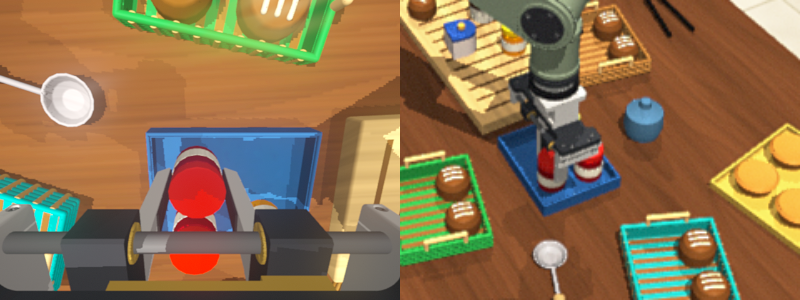

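Call:
send_rows([
  [[0,0,0],[0,0,-4],0],
  [[0,0,0],[0,0,-3],0],
  [[0,0,0],[0,0,0],0],
  [[0,0,0],[0,0,0],0.66],
  [[0,0,0],[0,0,0],0.66],
  [[0,0,0],[0,0,0],0.66],
  [[0,0,0],[0,0,0],0.66],
  [[0,0,0],[0,0,15],0.66],
  [[0,0,0],[0,0,30],0.66],
  [[0,0,0],[0,0,35],0.66],
  [[0,0,0],[0,0,20],0.66],
  [[0,0,0],[11,34,0],1],
  [[0,0,0],[11,34,0],1],
  [[0,0,0],[11,34,0],1],
  [[0,0,0],[11,34,0],1],
  [[0,0,0],[11,34,0],1],
  [[0,0,0],[11,34,0],1],
  [[0,0,0],[12,34,0],1],
  [[0,0,0],[12,34,0],1],
  [[0,0,0],[12,36,0],1],
])

```text
t: 6.75
ee_pos: [0.5325, -0.0591, 0.1358]
eef_rot: [0.079, 3.14, -0.001]
wrist_force: [0.7, -0.6, -0.7]
opening: 0.999
grip_force: 0.0
```

Call:
send_rows([
  [[0,0,0],[0,0,0],1],
  [[0,0,0],[0,0,0],1],
  [[0,0,0],[0,0,-40],1],
  [[0,0,0],[0,0,-25],1],
  [[0,0,0],[0,0,-15],1],
  [[0,0,0],[0,0,0],1],
  [[0,0,0],[0,0,0],0],
  [[0,0,0],[0,0,0],0],
  [[0,0,0],[0,0,0],0],
  [[0,0,0],[0,0,0],0],
  [[0,0,0],[0,0,0],0],
  [[0,0,0],[0,0,0],0],
  [[0,0,0],[0,0,0],0],
  [[0,0,0],[0,0,0],0],
  [[0,0,0],[0,0,0],0],
  [[0,0,0],[0,0,0],0],
  [[0,0,0],[0,0,10],0],
  [[0,0,0],[0,0,30],0],
  [[0,0,0],[0,0,40],0],
])

```text
t: 8.33
ee_pos: [0.5282, -0.0593, 0.1326]
eef_rot: [-0.079, -3.131, -0.005]
wrist_force: [1.1, 0.4, -1.4]
opening: 0.489
grip_force: 15.0
```

Call:
send_rows([
  [[0,0,0],[-6,-14,0],0],
  [[0,0,0],[-14,-34,0],0],
  [[0,0,0],[-14,-34,0],0],
  [[0,0,0],[-14,-34,0],0],
  [[0,0,0],[-14,-34,0],0],
  [[0,0,0],[-14,-34,0],0],
  [[0,0,0],[-13,-30,0],0],
  [[0,0,0],[-9,-22,0],0],
  [[0,0,0],[0,0,0],0],
  [[0,0,0],[0,0,-35],0],
  [[0,0,0],[0,0,-30],0],
  [[0,0,0],[0,0,-20],0],
  [[0,0,0],[0,0,-7],0],
  [[0,0,0],[0,0,-5],0],
  [[0,0,0],[0,0,-3],0],
  [[0,0,0],[0,0,0],0],
  [[0,0,0],[0,0,0],0],
])

```text
t: 9.75
ee_pos: [0.4353, -0.2974, 0.0369]
eef_rot: [0.078, 3.138, -0.003]
wrist_force: [-0.2, -0.8, -1.1]
opening: 0.489
grip_force: 15.0
```

Call:
send_rows([
  [[0,0,0],[0,0,-1],0],
  [[0,0,0],[0,0,0],0.66],
  [[0,0,0],[0,0,0],0.66],
  [[0,0,0],[0,0,0],0.66],
  [[0,0,0],[0,0,0],0.66],
  [[0,0,0],[0,0,15],0.66],
  [[0,0,0],[0,0,30],0.66],
  [[0,0,0],[0,0,36],0.66],
  [[0,0,0],[0,0,20],0.66],
  [[0,0,0],[10,36,0],1],
  [[0,0,0],[10,36,0],1],
  [[0,0,0],[10,36,0],1],
  [[0,0,0],[10,36,0],1],
  [[0,0,0],[10,36,0],1],
  [[0,0,0],[10,36,0],1],
  [[0,0,0],[10,36,0],1],
  [[0,0,0],[10,36,0],1],
  [[0,0,0],[10,36,0],1],
  [[0,0,0],[6,28,0],1],
])

```text
t: 11.33
ee_pos: [0.5307, 0.0581, 0.1357]
eef_rot: [0.077, 3.14, 0.001]
wrist_force: [1.1, 0.3, 0.0]
opening: 0.999
grip_force: 0.0
```

Call:
send_rows([
  [[0,0,0],[0,0,0],1],
  [[0,0,0],[0,0,0],1],
  [[0,0,0],[0,0,-40],1],
  [[0,0,0],[0,0,-35],1],
  [[0,0,0],[0,0,-20],1],
  [[0,0,0],[0,0,-10],1],
  [[0,0,0],[0,0,0],1],
  [[0,0,0],[0,0,0],0],
  [[0,0,0],[0,0,0],0],
  [[0,0,0],[0,0,0],0],
  [[0,0,0],[0,0,0],0],
  [[0,0,0],[0,0,0],0],
  [[0,0,0],[0,0,0],0],
  [[0,0,0],[0,0,0],0],
  [[0,0,0],[0,0,0],0],
  [[0,0,0],[0,0,0],0],
  [[0,0,0],[0,0,10],0],
  [[0,0,0],[0,0,30],0],
], squeeze=12)

```text
t: 12.83
ee_pos: [0.5252, 0.0557, 0.0665]
eef_rot: [-0.079, -3.129, -0.001]
wrist_force: [-0.6, 0.1, -0.4]
opening: 0.61
grip_force: 12.0
```

Run:
```python
from h import *
im=read_camera("wrist"); si=read_camera("side"); sc=read_camera("scene")
a=np.hstack([cv2.resize(im,(400,300)),cv2.resize(si[130:280,220:420],(400,300))])
cv2.imwrite("pics/p3.png",a[:,:,::-1])
s=read_state();print(s["ee_pos"],s["wrist_force"],s["opening"])
```

```text
[0.53230185 0.0554086  0.07270071] [ 0.82272906  0.86945697 -1.08350088] 0.6107052289610154
```

View pics/p3.png

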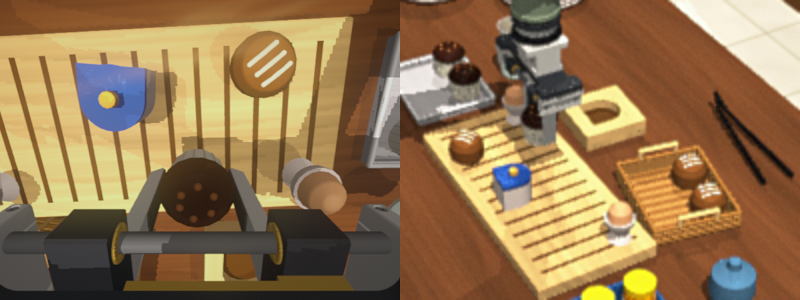

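Call:
send_rows([
  [[0,0,0],[0,0,30],0],
  [[0,0,0],[0,0,35],0],
  [[0,0,0],[-5,16,0],0],
  [[0,0,0],[-9,34,0],0],
  [[0,0,0],[-9,34,0],0],
  [[0,0,0],[-9,34,0],0],
  [[0,0,0],[-10,34,0],0],
  [[0,0,0],[-10,34,0],0],
  [[0,0,0],[-10,34,0],0],
  [[0,0,0],[-10,34,0],0],
  [[0,0,0],[-6,24,0],0],
  [[0,0,0],[-4,16,0],0],
  [[0,0,0],[0,0,-20],0],
  [[0,0,0],[0,0,-35],0],
  [[0,0,0],[0,0,-30],0],
  [[0,0,0],[0,0,-18],0],
  [[0,0,0],[0,0,-10],0],
  [[0,0,0],[0,0,0],0],
  [[0,0,0],[0,0,0],0],
])

```text
t: 14.57
ee_pos: [0.4477, 0.3491, 0.0219]
eef_rot: [-0.079, -3.139, 0.001]
wrist_force: [0.8, -0.1, -0.4]
opening: 0.612
grip_force: 12.0
```

Run:
```python
from h import *
im=read_camera("wrist"); si=read_camera("side"); sc=read_camera("scene")
a=np.hstack([cv2.resize(im,(400,300)),cv2.resize(sc[230:350,430:590],(400,300))])
cv2.imwrite("pics/p4.png",a[:,:,::-1])
s=read_state();print(s["ee_pos"],s["wrist_force"],s["opening"])
```

```text
[0.44961004 0.35017252 0.02420494] [-0.06867552 -0.1472943   0.34736352] 0.6109430769442158
```

View pics/p4.png

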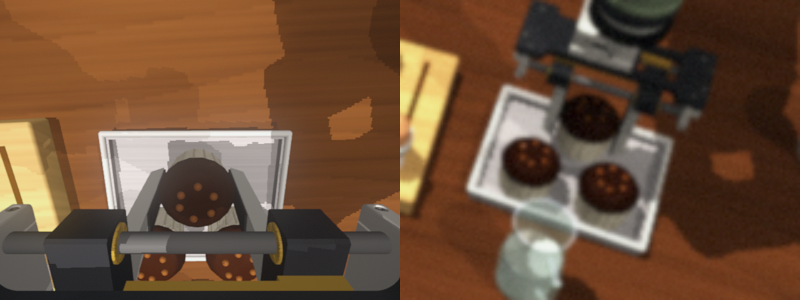

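Call:
send_rows([
  [[0,0,0],[0,0,-5],0],
  [[0,0,0],[0,0,-3],0],
  [[0,0,0],[0,0,0],0],
  [[0,0,0],[0,0,0],0],
])

```text
t: 15.05
ee_pos: [0.4479, 0.3493, 0.0144]
eef_rot: [-0.079, -3.14, 0.0]
wrist_force: [0.8, 0.4, -1.2]
opening: 0.613
grip_force: 12.0
```

Call:
send_rows([
  [[0,0,0],[0,0,-2],0],
  [[0,0,0],[0,0,-1],0],
  [[0,0,0],[0,0,0],0],
  [[0,0,0],[0,0,0],0],
])

```text
t: 15.38
ee_pos: [0.4481, 0.3494, 0.0114]
eef_rot: [0.079, 3.141, 0.0]
wrist_force: [-0.1, 0.5, -0.4]
opening: 0.611
grip_force: 12.0
```

Call:
send_rows([
  [[0,0,0],[0,0,0],0.8],
  [[0,0,0],[0,0,0],0.8],
  [[0,0,0],[0,0,0],0.8],
  [[0,0,0],[0,0,0],0.8],
  [[0,0,0],[0,0,15],0.8],
  [[0,0,0],[0,0,30],0.8],
  [[0,0,0],[0,0,35],0.8],
  [[0,0,0],[0,0,25],1],
  [[0,0,0],[19,-26,19],1],
  [[0,0,0],[19,-26,19],1],
  [[0,0,0],[19,-26,19],1],
  [[0,0,0],[19,-26,19],1],
  [[0,0,0],[19,-26,19],1],
  [[0,0,0],[19,-26,19],1],
  [[0,0,0],[19,-26,19],1],
  [[0,0,0],[19,-26,19],1],
  [[0,0,0],[19,-26,19],1],
  [[0,0,0],[0,0,0],1],
  [[0,0,0],[0,0,0],1],
  [[0,0,0],[0,0,0],1],
])

```text
t: 17.05
ee_pos: [0.6185, 0.1156, 0.2867]
eef_rot: [-0.079, -3.139, -0.001]
wrist_force: [-0.8, 0.3, 0.3]
opening: 0.998
grip_force: 0.0
```

Run:
```python
from h import *
import json
np.set_printoptions(precision=4,suppress=True)
c=get_calibration("wrist"); im=read_camera("wrist"); s=read_state();print(s["t"],s["ee_pos"],s["opening"])
json.dump({k:np.asarray(v).tolist() for k,v in c.items()},open("w2.json","w"))
cv2.imwrite("pics/w2.png",im[:,:,::-1])
W=Cam("w",c)
print("block px",W.proj((.675,.11,.03)))
h=cv2.cvtColor(im,cv2.COLOR_RGB2HSV); print(h[200:330:15,230:420:20,0][:3]); 
W1=Cam("w",json.load(open("w1.json")))
for z in (.04,.046): print("roll",W1.plane(400,176.5,z)[:2])
```

```text
17.1 [0.6179 0.1162 0.2861] 1.0017750353113093
block px [313.0577 240.3141]
[[15 15 15 20 19 19 19 15 14 13]
 [14 15 15 30 29 28 26 14 14 14]
 [14 14 15 27 17 17 28 14 14 13]]
roll [0.431  0.1207]
roll [0.4302 0.1192]
```

View pics/w2.png

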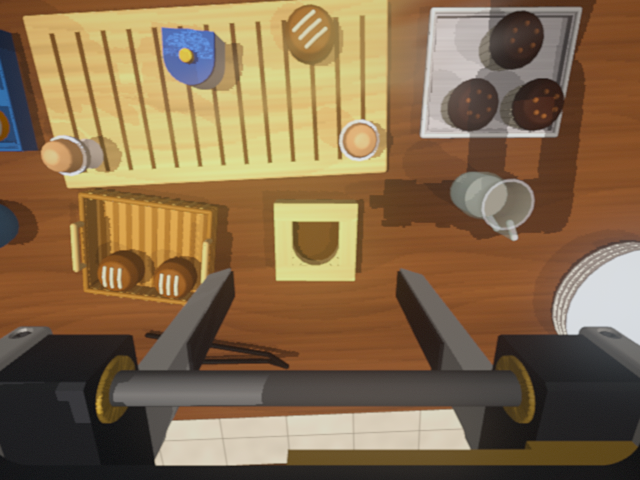

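Wrist view: block top face spans (275,204) to (357,281), with the well flat end up (toward the robot) and round end down. The muffin stands on the tray, and basket and roll are clear.

Run:
```python
from h import *
import json
np.set_printoptions(precision=4,suppress=True)
W=Cam("w",json.load(open("w2.json"))); im=cv2.imread("pics/w2.png")[:,:,::-1]
h=cv2.cvtColor(im,cv2.COLOR_RGB2HSV)
m=cv2.inRange(h,(24,60,170),(36,255,255)); k=np.zeros_like(m); k[192:292,262:372]=m[192:292,262:372]
k=cv2.morphologyEx(k,cv2.MORPH_OPEN,np.ones((3,3),np.uint8))
cs,hi=cv2.findContours(k,cv2.RETR_CCOMP,cv2.CHAIN_APPROX_NONE)
i=max(range(len(cs)),key=lambda j:cv2.contourArea(cs[j]))
P=np.array([W.plane(*p,.03)[:2] for p in cs[i][:,0].astype(float)])*1000
(c,sz,a)=cv2.minAreaRect(P.astype(np.float32)); print("block",c,sz,a)
j=max([q for q in range(len(cs)) if hi[0][q][3]==i],key=lambda q:cv2.contourArea(cs[q]))
H=np.array([W.plane(*p,.03)[:2] for p in cs[j][:,0].astype(float)])*1000
print("hole",cv2.minAreaRect(H.astype(np.float32)),H.min(0),H.max(0))
# edge yaw: fit line to flat end (min x points) 
f=H[(H[:,0]<H[:,0].min()+6)&(abs(H[:,1]-H[:,1].mean())<22)]; print("flat slope",np.polyfit(f[:,1],f[:,0],1))
e=P[(P[:,0]<P[:,0].min()+8)&(abs(P[:,1]-c[1])<45)]; print("near edge",np.polyfit(e[:,1],e[:,0],1))
for s in(-1,1):
  e=P[(s*(P[:,1]-c[1])>45)&(abs(P[:,0]-c[0])<40)]; print("side",np.polyfit(e[:,0],e[:,1],1), e[:,1].mean())
# pot outline in w1 and w2
for nm,roi in (("w1",(280,160,340,225)),("w2",(155,20,225,95))):
  W=Cam("w",json.load(open(nm+".json"))); im=cv2.imread(f"pics/{nm}.png")[:,:,::-1]; h=cv2.cvtColor(im,cv2.COLOR_RGB2HSV)
  m=cv2.inRange(h,(106,90,60),(128,255,255)); k=np.zeros_like(m); x0,y0,x1,y1=roi; k[y0:y1,x0:x1]=m[y0:y1,x0:x1]
  k=cv2.morphologyEx(k,cv2.MORPH_CLOSE,np.ones((5,5),np.uint8))
  q=max(cv2.findContours(k,0,1)[0],key=cv2.contourArea)
  L=np.array([W.plane(*p,.071)[:2] for p in q[:,0].astype(float)])*1000
  print(nm,"pot",cv2.minAreaRect(L.astype(np.float32)),L.min(0),L.max(0))
  m=cv2.inRange(h,(15,100,110),(30,255,255)); 
  kx=cv2.boundingRect(q); b=[x for x in blobs(im,(15,120,110),(30,255,255),(kx[0]+8,kx[1]+8,kx[0]+kx[2]-8,kx[1]+kx[3]-4),20)]
  for x in b: print("knob",x[0],x[1],W.plane(*x[1],.081)[:2])
W=Cam("w",json.load(open("w2.json")))
print("roll",W.plane(311,35,.043)[:2],"basket rim",[W.plane(u,v,.028)[:2] for u,v in[(80,193),(217,210),(208,303),(83,292)]])
print("brolls",W.plane(121,270,.04)[:2],W.plane(175,278,.04)[:2])
```

```text
block (678.72216796875, 112.69047546386719) (111.28365325927734, 110.45321655273438) 87.10813903808594
hole ((679.239013671875, 112.54800415039062), (65.77596282958984, 64.22969818115234), 85.95391845703125) [645.1532  80.5186] [711.523  146.0778]
flat slope [  0.0505 642.26  ]
near edge [  0.0641 616.462 ]
side [-0.0459 88.813 ] 57.67937858396365
side [ -0.0534 203.8182] 167.56236126249593
w1 pot ((450.84521484375, -10.281465530395508), (51.39326095581055, 51.181095123291016), 83.79151916503906) [423.1878 -35.3237] [475.851   16.9365]
knob 71 (np.float64(309.0), np.float64(195.2)) [ 0.4504 -0.0103]
w2 pot ((450.43682861328125, -10.221323013305664), (53.92608642578125, 51.307682037353516), 82.96327209472656) [422.8363 -36.7983] [476.0578  19.2305]
knob 144 (np.float64(185.8), np.float64(55.1)) [ 0.4514 -0.0099]
roll [0.4301 0.1205] basket rim [array([ 0.5951, -0.1924]), array([ 0.6268, -0.0157]), array([ 0.7632, -0.047 ]), array([ 0.7367, -0.2236])]
brolls [ 0.7011 -0.1542] [ 0.7166 -0.0825]
```

Call:
send_rows([
  [[0,0,0],[-27,1,-21],1],
  [[0,0,0],[-27,1,-21],1],
  [[0,0,0],[-27,1,-21],1],
  [[0,0,0],[-27,1,-21],1],
  [[0,0,0],[-27,1,-21],1],
  [[0,0,0],[-27,1,-21],1],
  [[0,0,0],[-27,0,-21],1],
  [[0,0,0],[0,0,0],1],
  [[0,0,0],[0,0,0],1],
  [[0,0,0],[0,0,-35],1],
  [[0,0,0],[0,0,-35],1],
  [[0,0,0],[0,0,-25],1],
  [[0,0,0],[0,0,-10],1],
  [[0,0,0],[0,0,-6],1],
  [[0,0,0],[0,0,0],1],
  [[0,0,0],[0,0,0],0],
  [[0,0,0],[0,0,0],0],
  [[0,0,0],[0,0,0],0],
  [[0,0,0],[0,0,0],0],
  [[0,0,0],[0,0,0],0],
])

```text
t: 18.77
ee_pos: [0.4309, 0.1214, 0.0303]
eef_rot: [0.079, 3.139, 0.0]
wrist_force: [0.4, 0.7, 0.4]
opening: 0.681
grip_force: 0.0
```

Call:
send_rows([
  [[0,0,0],[0,0,0],0],
  [[0,0,0],[0,0,0],0],
  [[0,0,0],[0,0,0],0],
  [[0,0,0],[0,0,0],0],
  [[0,0,0],[0,0,10],0],
  [[0,0,0],[0,0,20],0],
  [[0,0,0],[0,0,0],0],
  [[0,0,0],[0,0,0],0],
])

```text
t: 19.43
ee_pos: [0.4313, 0.1216, 0.0604]
eef_rot: [0.079, 3.138, 0.001]
wrist_force: [-0.7, -0.9, -1.0]
opening: 0.588
grip_force: 12.0
```

Call:
send_rows([
  [[0,0,0],[0,0,30],0],
  [[0,0,0],[0,0,35],0],
  [[0,0,-0.013],[11,-12,20],0],
  [[0,0,-0.013],[24,-25,5],0],
  [[0,0,-0.013],[24,-26,0],0],
  [[0,0,-0.013],[24,-26,0],0],
  [[0,0,-0.013],[24,-26,0],0],
  [[0,0,-0.013],[24,-26,0],0],
  [[0,0,-0.013],[24,-26,0],0],
  [[0,0,-0.013],[24,-26,0],0],
  [[0,0,-0.013],[24,-25,0],0],
  [[0,0,-0.013],[15,-16,0],0],
  [[0,0,0],[0,0,0],0],
  [[0,0,0],[0,0,-35],0],
  [[0,0,0],[0,0,-35],0],
  [[0,0,0],[0,0,-30],0],
  [[0,0,0],[0,0,-20],0],
  [[0,0,0],[0,0,-10],0],
  [[0,0,0],[0,0,-5],0],
  [[0,0,0],[0,0,0],0],
])

```text
t: 21.1
ee_pos: [0.6467, -0.1118, 0.013]
eef_rot: [-0.282, -3.126, -0.001]
wrist_force: [0.2, 0.4, -0.6]
opening: 0.588
grip_force: 12.0
```

Call:
send_rows([
  [[0,0,0],[0,0,-2],0],
  [[0,0,0],[0,0,-2],0],
  [[0,0,0],[0,0,0],0],
  [[0,0,0],[0,0,0],0],
])

```text
t: 21.43
ee_pos: [0.6489, -0.1128, 0.0117]
eef_rot: [0.282, 3.127, -0.001]
wrist_force: [0.0, 0.5, -0.6]
opening: 0.591
grip_force: 12.0
```

Call:
send_rows([
  [[0,0,0],[0,0,-1],0],
  [[0,0,0],[0,0,0],0.76],
  [[0,0,0],[0,0,0],0.76],
  [[0,0,0],[0,0,0],0.76],
  [[0,0,0],[0,0,0],0.76],
  [[0,0,0],[0,0,15],0.76],
  [[0,0,0],[0,0,30],0.76],
  [[0,0,0],[0,0,35],0.76],
  [[0,0,0],[0,0,35],0.76],
  [[0,0,0],[0,0,25],1],
  [[0,0,0.01],[-28,15,0],1],
  [[0,0,0.01],[-28,15,0],1],
  [[0,0,0.01],[-28,15,0],1],
  [[0,0,0.01],[-28,15,0],1],
  [[0,0,0.01],[-28,15,0],1],
  [[0,0,0.01],[-28,15,0],1],
  [[0,0,0.01],[-29,14,0],1],
  [[0,0,0],[0,0,0],1],
  [[0,0,0],[0,0,0],1],
])

```text
t: 23.02
ee_pos: [0.4502, -0.008, 0.1503]
eef_rot: [0.171, 3.135, -0.0]
wrist_force: [0.2, -0.4, -0.2]
opening: 1.003
grip_force: 0.0
```

Run:
```python
from h import *
np.set_printoptions(precision=4,suppress=True)
c=get_calibration("wrist"); im=read_camera("wrist"); s=read_state();print(s["t"],s["ee_pos"],s["eef_rot"])
W=Cam("w",c); h=cv2.cvtColor(im,cv2.COLOR_RGB2HSV)
u,v=W.proj((.4507,-.0102,.071)).astype(int); print(u,v)
m=cv2.inRange(h,(106,90,60),(128,255,255)); k=np.zeros_like(m); k[max(v-70,0):v+70,u-70:u+70]=m[max(v-70,0):v+70,u-70:u+70]
k=cv2.morphologyEx(k,cv2.MORPH_CLOSE,np.ones((15,15),np.uint8))
q=max(cv2.findContours(k,0,1)[0],key=cv2.contourArea)
L=np.array([W.plane(*p,.071)[:2] for p in q[:,0].astype(float)])*1000
print("pot",cv2.minAreaRect(L.astype(np.float32)))
for s in (-1,1):
  e=L[(s*(L[:,1]+10)>20)&(L[:,0]<450)]; print(np.polyfit(e[:,0],e[:,1],1),len(e))
sc=read_camera("scene"); si=read_camera("side")
a=np.hstack([cv2.resize(sc[190:350,200:420],(400,300)),cv2.resize(si[170:340,220:440],(400,300))])
cv2.imwrite("pics/p5.png",a[:,:,::-1])
```

```text
23.0667 [ 0.4518 -0.0087  0.1508] [ 0.1721  3.1338 -0.001 ]
312 240
pot ((450.9408874511719, -10.712352752685547), (51.915504455566406, 53.01598358154297), 82.14564514160156)
[-0.1613 35.598 ] 37
[ 0.059  -9.9009] 36
```

View pics/p5.png

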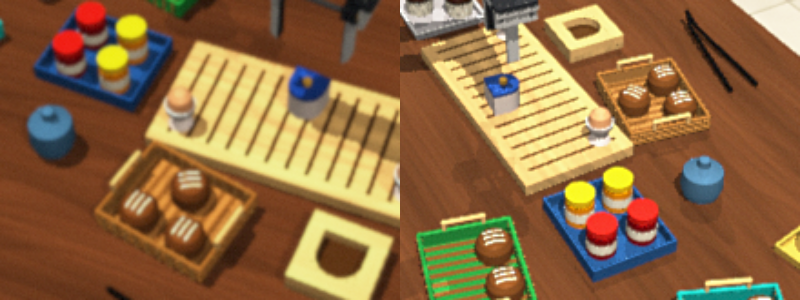

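The jars and roll are placed and upright. Pot confirmed at (0.451, -0.0105), yaw about -0.12, so I grasp it.

Call:
send_rows([
  [[0,0,-0.01],[0,0,-35],1],
  [[0,0,0],[0,0,-35],1],
  [[0,0,0],[0,0,-20],1],
  [[0,0,0],[0,0,-8],1],
  [[0,0,0],[0,0,-4],1],
  [[0,0,0],[0,0,0],1],
  [[0,0,0],[0,0,0],0],
  [[0,0,0],[0,0,0],0],
  [[0,0,0],[0,0,0],0],
  [[0,0,0],[0,0,0],0],
  [[0,0,0],[0,0,0],0],
  [[0,0,0],[0,0,0],0],
  [[0,0,0],[0,0,0],0],
  [[0,0,0],[0,0,0],0],
  [[0,0,0],[0,0,0],0],
  [[0,0,0],[0,0,10],0],
  [[0,0,0],[0,0,20],0],
  [[0,0,0],[0,0,0],0],
  [[0,0,0],[0,0,0],0],
], squeeze=20)

```text
t: 24.75
ee_pos: [0.4521, -0.0086, 0.0783]
eef_rot: [0.189, 3.133, -0.0]
wrist_force: [1.0, 0.1, -2.5]
opening: 0.572
grip_force: 20.0
```

Call:
send_rows([
  [[0,0,0],[0,0,30],0],
  [[0,0,0],[0,0,30],0],
  [[0,0,0.007],[13,7,0],0],
  [[0,0,0.007],[27,14,0],0],
  [[0,0,0.007],[27,14,0],0],
  [[0,0,0.007],[27,15,0],0],
  [[0,0,0.007],[27,15,0],0],
  [[0,0,0.007],[27,15,0],0],
  [[0,0,0.007],[27,15,0],0],
  [[0,0,0.007],[27,14,0],0],
  [[0,0,0.007],[16,9,0],0],
  [[0,0,0.007],[10,5,0],0],
  [[0,0,0],[0,0,-25],0],
  [[0,0,0],[0,0,-25],0],
  [[0,0,0],[0,0,-15],0],
  [[0,0,0],[0,0,0],0],
  [[0,0,0],[0,0,0],0],
  [[0,0,0],[0,0,0],0],
])

```text
t: 26.25
ee_pos: [0.6794, 0.1144, 0.0727]
eef_rot: [0.079, 3.14, 0.0]
wrist_force: [-0.5, 0.9, -1.4]
opening: 0.573
grip_force: 20.0
```

Run:
```python
from h import *
np.set_printoptions(precision=4,suppress=True)
c=get_calibration("wrist"); im=read_camera("wrist"); s=read_state();print(s["t"],s["ee_pos"],s["eef_rot"],s["wrist_force"])
W=Cam("w",c); zl=s["ee_pos"][2]+.024
h=cv2.cvtColor(im,cv2.COLOR_RGB2HSV); m=cv2.inRange(h,(106,90,50),(128,255,255)); k=np.zeros_like(m); k[200:480,200:440]=m[200:480,200:440]
q=max(cv2.findContours(cv2.morphologyEx(k,3,np.ones((15,15),np.uint8)),0,1)[0],key=cv2.contourArea)
L=np.array([W.plane(*p,zl)[:2] for p in q[:,0].astype(float)])*1000
print("pot",cv2.minAreaRect(L.astype(np.float32)),cv2.boundingRect(q))
b=L[(L[:,0]<L[:,0].min()+8)&(abs(L[:,1]-112)<20)]; print(np.polyfit(b[:,1],b[:,0],1))
sc=read_camera("scene"); 
a=np.hstack([cv2.resize(im,(400,300)),cv2.resize(sc[250:370,320:480],(400,300))])
cv2.imwrite("pics/p6.png",a[:,:,::-1])
```

```text
26.3 [0.6802 0.1144 0.0737] [0.0789 3.1382 0.0004] [ 0.3095  0.2389 -1.5592]
pot ((678.78369140625, 114.30928802490234), (53.547119140625, 52.87965393066406), 85.99019622802734) (263, 252, 106, 94)
[ -0.0329 657.4688]
```

View pics/p6.png

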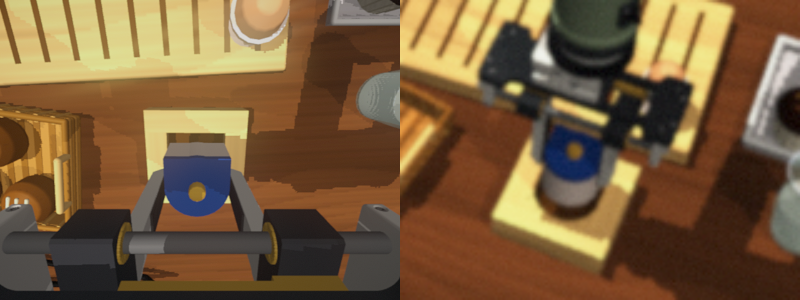

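Call:
send_rows([
  [[0,0,0],[0,-1.5,-10],0],
  [[0,0,0],[0,0,-8],0],
  [[0,0,0],[0,0,-6],0],
  [[0,0,0],[0,0,-4],0],
  [[0,0,0],[0,0,-4],0],
  [[0,0,0],[0,0,0],0],
  [[0,0,0],[0,0,0],0],
])

```text
t: 26.93
ee_pos: [0.6788, 0.1129, 0.0399]
eef_rot: [-0.079, -3.14, 0.0]
wrist_force: [-0.5, -0.1, -1.7]
opening: 0.57
grip_force: 20.0
```

Call:
send_rows([
  [[0,0,0],[0,0,-2],0],
  [[0,0,0],[0,0,-2],0],
  [[0,0,0],[0,0,-1],0],
  [[0,0,0],[0,0,0],0],
  [[0,0,0],[0,0,0],0],
])

```text
t: 27.35
ee_pos: [0.6791, 0.1129, 0.0354]
eef_rot: [-0.079, -3.141, 0.0]
wrist_force: [-0.5, 0.2, -1.0]
opening: 0.574
grip_force: 20.0
```

Call:
send_rows([
  [[0,0,0],[0,0,-1],0],
  [[0,0,0],[0,0,0],0],
  [[0,0,0],[0,0,0],0.8],
  [[0,0,0],[0,0,0],0.8],
  [[0,0,0],[0,0,0],0.8],
  [[0,0,0],[0,0,0],0.8],
  [[0,0,0],[0,0,0],0.8],
  [[0,0,0],[0,0,15],0.8],
  [[0,0,0],[0,0,30],0.8],
  [[0,0,0],[0,0,35],0.8],
  [[0,0,0],[0,0,40],0.8],
  [[0,0,0],[-15,0,35],0.8],
  [[0,0,0],[-35,0,20],0.8],
  [[0,0,0],[-35,0,20],0.8],
  [[0,0,0],[-35,0,20],0.8],
  [[0,0,0],[-20,0,20],0.8],
  [[0,0,0],[0,0,0],0.8],
  [[0,0,0],[0,0,0],0.8],
  [[0,0,0],[0,0,0],0.8],
])

```text
t: 28.93
ee_pos: [0.5397, 0.1128, 0.2695]
eef_rot: [0.079, 3.14, -0.0]
wrist_force: [-0.7, 0.6, -1.3]
opening: 0.804
grip_force: 0.0
```

Run:
```python
from h import *
np.set_printoptions(precision=4,suppress=True)
c=get_calibration("wrist"); im=read_camera("wrist"); s=read_state();print(s["t"],s["ee_pos"])
W=Cam("w",c); u,v=W.proj((.679,.1127,.058)).astype(int)
h=cv2.cvtColor(im,cv2.COLOR_RGB2HSV); m=cv2.inRange(h,(106,90,50),(128,255,255)); k=np.zeros_like(m); k[v-60:v+60,u-60:u+60]=m[v-60:v+60,u-60:u+60]
q=max(cv2.findContours(cv2.morphologyEx(k,3,np.ones((15,15),np.uint8)),0,1)[0],key=cv2.contourArea)
L=np.array([W.plane(*p,.058)[:2] for p in q[:,0].astype(float)])*1000
print("pot",cv2.minAreaRect(L.astype(np.float32)))
a=np.hstack([cv2.resize(im,(400,300)),cv2.resize(read_camera("side")[140:335,200:460],(400,300))])
cv2.imwrite("pics/p7.png",a[:,:,::-1])
```

```text
28.9833 [0.5395 0.1127 0.2685]
pot ((678.6768188476562, 112.71185302734375), (53.259029388427734, 52.5758171081543), 87.1321029663086)
```

View pics/p7.png

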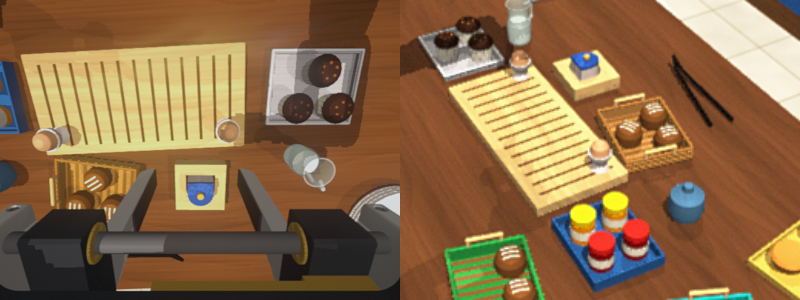

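The pot is centred in the well to within 1 mm at the block's yaw, everything stands in its place, and the jug is untouched.

```bash
python3 -c "
from rig import *
print(close_job())"
```

```text
the job is handed in; nothing more can be done
None
```

I placed all five things and handed the job in at about 29 s; the last pictures show the roll, muffin and both jars upright in their places, the pot centred in the well and the jug unmoved, though no verdict came back.

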